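# Clear the feeder cell into the carry tray and dock it

## Robot

A 6-joint arm with a two-finger parallel gripper is mounted at the origin on the work surface. World frame = base frame: x ahead of the robot, y to its left, z up, the work surface at z = 0. Lengths are in m, angles in rad, forces in N, time in s.
With the tool pointing down it reaches from about 0.425 to 0.95 m from the base axis. Payload 3.5 kg.
Tool frame: the origin (TCP) lies midway between the tips of the shut fingers; the grasp point (between the pads) lies 19 mm behind it; z points along the fingers, y is the line along which they close (so a half turn about z gives the same grasp; the last joint's range is limited). The gripper opens to 85 mm and grips with 20 to 120 N. Pads are 22 mm wide; open, the fingers measure 114 mm over their backs; the gripper's body (76 mm by 85 mm) begins 54 mm behind the grasp point. The pads swing forward as they close: fully open they stand 13 mm farther back than shut.
Start: joints at [-1.467, 0.286, 1.577, -0, 1.279, -0.15], TCP at [0.17, -0.653, 0.21] pointing down, gripper open.
Joint ranges: [-2.77, 2.77], [-0.9, 2.22], [0.21, 2.48], [-1.53, 4.67], [0.24, 2.81], [-2.84, 2.84]. Speed limits (rad/s): [2.79, 2.79, 3.14, 3.14, 3.14, 3.14].

## Interface

Orientations are given as a unit quaternion [x, y, z, w].
In Python, from rig import manip, hand, solve_ik, get_obs, viewer, order gives the robot as it stands. Calls block until the motion is done:
- manip.goto(position, orientation): joint-space move of the TCP to a pose.
- manip.move_l(position, speed=0.15, rot=None, f_stop=None): straight line of the TCP; rot=None keeps the orientation; speed is the mean speed in m/s. With f_stop (N) it stops when the force on the tool has changed by that much, and returns True; else False.
- manip.set_joints(angles): joint-space move.
- hand.gripper_to(opening, grasp_force=None): finger opening in m; grasp_force is the grip in N (None keeps the last); returns when the fingers have stopped.
- manip.hold(seconds).
- solve_ik(position, orientation): joint angles nearest the present ones, or None.
- get_obs(): the state.
- viewer.capture(name): name is "scene" or "top" or "wrist"; returns (picture, depth): 384x512x3 uint8, blue, green, red; 384x512 float32, m along the optical axis (not along the pixel's ray), 0 where there is no reading.
- viewer.get_calibration(name): a dict with "fovy" (degrees; the focal length in pixels is half the picture's height over the tangent of half this angle, whatever the lens; pixels are square), "cx", "cy" (the principal point, pixels), "k1" (the pictures are not rectified: a ray, as slopes to the right and down, at radius r is drawn at 1 + k1 r^2 times it, then the intrinsics apply), "R" (3x3) and "t" (3): a world point X has camera coordinates R X + t. Camera axes: x right, y down, z forward; pixel columns grow to the right and rows downward; lengths in m; the calibration is good to about 2 mm. A picture is of the moment at which its call begins: read the wrist's pose just before it. get_calibration takes no time and is no camera call; for the wrist camera it gives the pose at the moment of the call.
A pose or a line that the arm cannot do raises manip.MotionError and nothing moves.
- order.finish_job(): hands the job in; it is judged then, once.
The state is a dict: "clock": time; "q": joint angles; "qd": joint speeds; "effort": joint torques, N m; "tcp_pos": TCP position; "ee_rot": TCP orientation; "ft_force": force on the tool from outside, world axes, zero at the start; "wrist_torque": the same for the moment, N m; "gripper_width": finger opening in m; "gripper_force": force on a finger pad.
Only numpy, scipy, OpenCV 4.12 (cv2) and the standard library are available. Lean on these libraries where they do the work, as an engineer would, in place of code of your own. Each camera call takes 0.05 s, during which the arm holds its last target. There are 200 camera calls.

## Task

First stop the feeder by throwing its lever fully away from the robot. Then, with the blue tray where it stands, load everything loose from the changeover: nest whichever cups are there inside one another in the tray's round well, largest first, and stand the solenoid valves upright side by side in its rectangular bay. Last, lift the loaded tray by its handle, carry it level to the yellow-rimmed outfeed dock, either way round, and lower it gently flat onto the pad inside the rim; leave the oil bottle, spanner and grey bin alone.

Things in the scene. Friction and masses are not known exactly. Their poses are not given: they have to be found in the camera images.
- stop_lever (a joint): toggle lever on top of the dark feeder controller box (box 85 x 170 mm in plan, 50 mm high): 0 = running (lever leans 0.5 rad towards the robot side, controller's -x), 1.0 rad = stopped (leans 0.5 rad to the controller's +x); it stays where it is left and moves with a light push
- stop_lever_tip (a point): centre of the red 26 mm ball at the tip of the stop lever, 70 mm from the lever's pivot along its 10 mm thick steel stem; the pivot is 72 mm above the table. Its x axis points along the controller's x (level at joint value 0, tipping with the lever); the lever swings in the controller's x-z plane, so the ball travels about 67 mm in +x from 0 to 1.0 rad. The controller's yaw is within 0.15 rad of the world's
- tray_handle (a point): grip point of the blue carry tray's upright steel handle plate: plate 12 mm thick along the tray's y, 40 mm wide along its x, standing at the middle of the tray, top 12 mm above this point and free for 100 mm below. The point is 138 mm above the tray's underside. Axes = the tray's: x along its length, y across, z up. Tray 280 x 112 mm, rim 30 mm high, 0.34 kg empty, about 0.8 kg loaded
- tray_well (a point): centre of the floor of the round well with a white wall in the tray, at tray x = +85 mm, 6 mm above the underside; well inside diameter 84 mm, wall top 24 mm above this point. Axes as the tray
- tray_bay (a point): centre of the floor of the tray's rectangular valve bay, at tray x = -90 mm, 6 mm above the underside; bay inside 88 mm (tray x) x 100 mm (tray y), wall top 24 mm above this point. Axes as the tray
- tray_base (a point): centre of the tray's underside. Axes as the tray
- dock_pad (a point): centre of the outfeed dock's flat black pad, 3 mm above the table; the yellow rim round it is 15 mm high above the table and leaves an inside of 296 mm (dock x) x 128 mm (dock y), 8 mm more than the tray all round
- cup_large_c (a point): centre, half-way up, of the large cup: orange plastic, straight-sided, open at the top, outside diameter 70 mm, inside 62 mm, 58 mm tall, floor 6 mm thick; may be absent. z up its axis
- cup_medium_c (a point): centre, half-way up, of the medium cup: green plastic, straight-sided, open at the top, outside diameter 52 mm, inside 44 mm, 88 mm tall, floor 6 mm thick; may be absent. z up its axis
- cup_small_c (a point): centre, half-way up, of the small cup: red plastic, straight-sided, open at the top, outside diameter 36 mm, inside 28 mm, 118 mm tall, floor 6 mm thick; may be absent. z up its axis
- valve_a_c (a point): centre, half-way up, of solenoid valve a: aluminium base 64 (its x) x 36 (its y) x 24 mm high with a black upright round coil of 28 mm diameter on its middle; 64 mm tall in all; may be absent. z up
- valve_b_c (a point): centre, half-way up, of solenoid valve b: aluminium base 64 (its x) x 36 (its y) x 24 mm high with a black upright round coil of 28 mm diameter on its middle; 64 mm tall in all; may be absent. z up
- oil_bottle: bystander, leave alone: amber oil bottle, 52 mm diameter, 120 mm tall; origin at its underside
- spanner: bystander, leave alone: loose spanner lying on the table; origin at its underside
- shim_bin: bystander, leave alone: grey open bin 100 x 120 x 50 mm; origin at its underside

How it is judged:
On the way, in this order (a step that is already met when the one before it is completed fails the run):
1. the feeder is stopped: lever past 0.8 rad (value of joint stop_lever above 0.8 rad), for 0.2 s.
2. all cups and valves present are loaded, nested and upright, with the tray still away from the dock and standing on the table (horizontal distance between each of cup_large_c, cup_medium_c, cup_small_c and tray_well below 0.03 m and z of cup_large_c in the frame of tray_well below 0.037 m and angle between each of cup_large_c, cup_medium_c, cup_small_c, valve_a_c, valve_b_c's own z axis and vertical below 0.15 rad and z of cup_medium_c in the frame of tray_well below 0.058 m and z of cup_small_c in the frame of tray_well below 0.077 m and x of valve_a_c in the frame of tray_bay between -0.03 and 0.03 m and y of valve_a_c in the frame of tray_bay between -0.045 and 0.045 m and z of each of valve_a_c, valve_b_c in the frame of tray_bay below 0.04 m and x of valve_b_c in the frame of tray_bay between -0.03 and 0.03 m and y of valve_b_c in the frame of tray_bay between -0.045 and 0.045 m and height (world z) of tray_base below 0.01 m and horizontal distance between tray_base and dock_pad above 0.3 m), for 0.2 s.
3. the loaded tray is lifted clear of the table (horizontal distance between each of cup_large_c, cup_medium_c, cup_small_c and tray_well below 0.03 m and z of cup_large_c in the frame of tray_well below 0.037 m and angle between each of cup_large_c, cup_medium_c, cup_small_c, valve_a_c, valve_b_c's own z axis and vertical below 0.15 rad and z of cup_medium_c in the frame of tray_well below 0.058 m and z of cup_small_c in the frame of tray_well below 0.077 m and x of valve_a_c in the frame of tray_bay between -0.03 and 0.03 m and y of valve_a_c in the frame of tray_bay between -0.045 and 0.045 m and z of each of valve_a_c, valve_b_c in the frame of tray_bay below 0.04 m and x of valve_b_c in the frame of tray_bay between -0.03 and 0.03 m and y of valve_b_c in the frame of tray_bay between -0.045 and 0.045 m and height (world z) of tray_base above 0.025 m and angle between tray_base's own z axis and vertical below 0.2 rad), for 0.2 s.
At the end, for the whole second after the job is handed in: lever past 0.8 rad; tray at rest, flat on the dock pad inside the rim (centre within 15 mm, turned less than 0.12 rad, either way round); every cup present stands upright in the round well, nested down to the floor of the next larger one; every valve present stands upright on the floor of the bay (horizontal distance between each of cup_large_c, cup_medium_c, cup_small_c and tray_well below 0.03 m and z of cup_large_c in the frame of tray_well below 0.037 m and angle between each of cup_large_c, cup_medium_c, cup_small_c, valve_a_c, valve_b_c's own z axis and vertical below 0.15 rad and z of cup_medium_c in the frame of tray_well below 0.058 m and z of cup_small_c in the frame of tray_well below 0.077 m and x of valve_a_c in the frame of tray_bay between -0.03 and 0.03 m and y of valve_a_c in the frame of tray_bay between -0.045 and 0.045 m and z of each of valve_a_c, valve_b_c in the frame of tray_bay below 0.04 m and x of valve_b_c in the frame of tray_bay between -0.03 and 0.03 m and y of valve_b_c in the frame of tray_bay between -0.045 and 0.045 m and value of joint stop_lever above 0.8 rad and horizontal distance between tray_base and dock_pad below 0.015 m and z of tray_base in the frame of dock_pad below 0.004 m and angle between the x axis of tray_base and the x axis of dock_pad, either way round below 0.12 rad and angle between tray_base's own z axis and vertical below 0.04 rad and linear speed of tray below 0.02 m/s); the robot touches nothing.
It fails at once if the tray is tipped more than 0.2 rad (about 11 degrees) (angle between tray_base's own z axis and vertical above 0.2 rad).
It fails at once if the tray is dropped or slammed onto the dock (more than 150 N) (contact force between tray and dock above 150 N).
It fails at once if a bystander is moved more than 30 mm (distance of any of oil_bottle, spanner, shim_bin from where it was at the start of the episode above 0.03 m).
Of cup_large, cup_medium, cup_small, valve_a, valve_b only 4 to 5 are there at a start; the rules pass over those that are not, and their reading is None.
At some moment in a run one of cup_large, cup_medium, valve_a, valve_b may be knocked a few centimetres aside while the robot is not near it.
It also fails if it takes over 208 s, if anything falls off the work surface, if the arm or the gripper's body presses on something with over 40 N, if the wrist force passes 120 N, or if a joint passes its speed limit or range.

## Working session

There is one attempt and no reset: what is moved stays moved. The work goes in short steps, each a Python script; the robot and the scene stay as the last script left them, time stands still between calls to the robot, and variables do not carry over. Pictures are saved under pics/ and viewed, at most 15 in all, crops included, and the job is handed in when it is done.

```bash
ls; mkdir -p pics; python3 - <<'E'
from rig import viewer,get_obs
import cv2,numpy as np
for n in ("top","scene"):
    im,d=viewer.capture(n); cv2.imwrite(f"pics/{n}0.png",im); np.savez(f"pics/{n}0.npz",im=im,d=d)
    print(n,viewer.get_calibration(n))
print(get_obs())
E
```

```text
pics
top {'fovy': 53.29474973220052, 'cx': 254.803328767927, 'cy': 197.68168510751974, 'k1': -0.1242203846905297, 'R': array([[-0.02641477, -0.99906888, -0.03411205],
       [-0.9965228 ,  0.02901428, -0.07810559],
       [ 0.0790226 ,  0.03193029, -0.99636132]]), 't': array([0.03490041, 0.5873492 , 1.03512481])}
scene {'fovy': 56.48689552025228, 'cx': 253.64187783066652, 'cy': 197.26198149381642, 'k1': -0.07732191632104433, 'R': array([[ 0.30115541,  0.95353295, -0.00896275],
       [ 0.55233209, -0.18209013, -0.81349397],
       [-0.77732534,  0.24003769, -0.58150428]]), 't': array([-0.17211537, -0.24086623,  1.42591864])}
{'clock': 0.1, 'q': array([-1.46699443e+00,  2.87109824e-01,  1.57802592e+00, -2.65737847e-05,
        1.27860319e+00, -1.49963942e-01]), 'qd': array([ 0.00067374, -0.00162376, -0.00185334,  0.00385954,  0.00104271,
       -0.00076736]), 'effort': array([ 8.22533348e-04, -4.07298911e+01, -2.93698990e+01, -1.40257494e-04,
        3.40677259e-03, -9.57100895e-06]), 'tcp_pos': array([ 0.169438  , -0.65272864,  0.20886625]), 'ee_rot': array([ 9.91960098e-01,  1.26546479e-01,  1.20507335e-05, -1.07314702e-03]), 'ft_force': array([-0.83051548,  0.03953566,  0.27674409]), 'wrist_torque': array([-0.01663307, -0.01023818, -0.06597868]), 'gripper_force': 0.0, 'gripper_width': 0.08548823986301511}
```

View pics/top0.png

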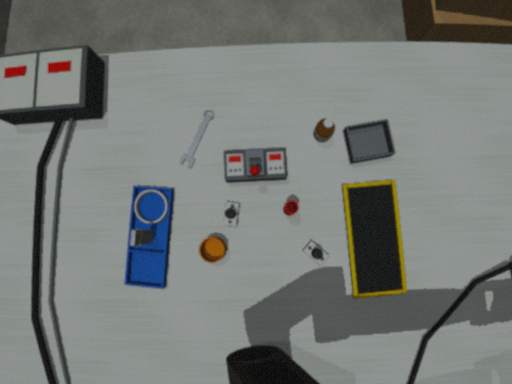

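View pics/scene0.png

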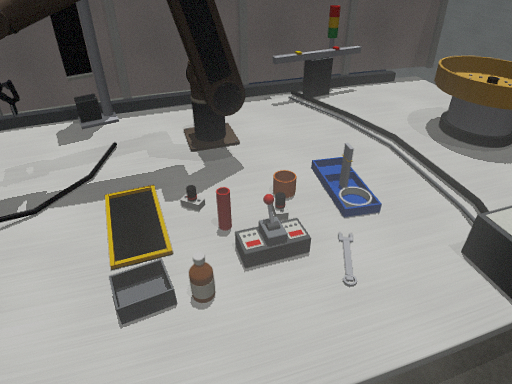

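The top view shows the tray (blue, ~(150,236), well at (151,206), handle ~(142,237)), orange cup (213,248), red cup (291,205), valves (232,211) and (316,250), lever ball (255,170) and dock (375,238). There is no green cup. The scene view confirms this, so four items are loose.

```bash
cat > h.py <<'E'
import numpy as np,cv2
from rig import manip,hand,solve_ik,get_obs,viewer,order
def K(c):
    f=192/np.tan(np.radians(c["fovy"])/2); return f,np.array([[f,0,c["cx"]],[0,f,c["cy"]],[0,0,1.]]),np.array([c["k1"],0,0,0,0.])
def rays(c,uv):
    f,k,d=K(c); p=cv2.undistortPointsIter(np.array(uv,float).reshape(-1,1,2),k,d,None,None,(3,50,1e-10)).reshape(-1,2)
    return -c["R"].T@c["t"], np.c_[p,np.ones(len(p))]@c["R"]
def onplane(c,uv,z):
    o,r=rays(c,uv); return o+r*((z-o[2])/r[:,2])[:,None]
def cloud(c,d,mask=None):
    m=(d>0) if mask is None else mask&(d>0)
    v,u=np.nonzero(m); o,r=rays(c,np.c_[u,v]); return o+r*d[m][:,None],np.c_[u,v]
def hsv(im): return cv2.cvtColor(im,cv2.COLOR_BGR2HSV)
def biggest(m):
    n,l,s,_=cv2.connectedComponentsWithStats(m.astype(np.uint8)); return l==1+np.argmax(s[1:,4])
def down(yaw): # tool z down; tool y (closing line) at angle yaw in world xy
    # Rot: z=-Z, y=(cos,sin,0), x=y x z
    from scipy.spatial.transform import Rotation as R
    y=np.array([np.cos(yaw),np.sin(yaw),0]); z=np.array([0,0,-1.]); x=np.cross(y,z)
    return R.from_matrix(np.c_[x,y,z]).as_quat()
def ang(rect): return rect
E
python3 - <<'E'
from h import *
c=viewer.get_calibration("top"); D=np.load("pics/top0.npz"); im,d=D["im"],D["d"]; H=hsv(im)
h,s,v=[H[...,i].astype(int) for i in range(3)]
u,w=np.meshgrid(range(512),range(384))
def box(m,a,b,e,f): return m&(u>=a)&(u<b)&(w>=e)&(w<f)
masks={"tray":(biggest((h>100)&(h<125)&(s>150)),.03),
"cupL":(box((h>5)&(h<22)&(s>120),195,235,225,270),.058),
"cupS":(box(((h<8)|(h>170))&(s>120),275,305,190,220),.118),
"ball":(box(((h<8)|(h>170))&(s>120),247,264,160,180),.133),
"dock":(biggest((h>20)&(h<35)&(s>150)),.015),
"valve1":(box(v<80,220,245,195,220),.064),"valve2":(box(v<80,300,332,235,265),.064)}
for n,(m,z) in masks.items():
    P,uv=cloud(c,d,m)
    pts=np.argwhere(m)[:,::-1]
    W=onplane(c,pts,z)
    r=cv2.minAreaRect((W[:,:2]*1000).astype(np.float32))
    print(n,m.sum(),np.round(r[0],1),np.round(r[1],1),round(r[2],1),"depth z pct",np.round(np.percentile(P[:,2],[5,50,95]),3),"med",np.round(np.median(P,0),3))
# height-based clusters from depth
P,uv=cloud(c,d); 
# valves, table-height band 15..35mm
for n,(a,b,e,f) in {"valve1":(218,248,195,230),"valve2":(300,335,232,265),"ctrl":(220,292,144,186),"bottle":(305,340,112,145),"bin":(340,400,115,168),"cupS":(270,310,185,225),"cupL":(192,235,225,268)}.items():
    k=(uv[:,0]>=a)&(uv[:,0]<b)&(uv[:,1]>=e)&(uv[:,1]<f)&(P[:,2]>.012)
    Q=P[k]
    if n=="ctrl": Q=Q[(Q[:,2]<.06)&(Q[:,2]>.04)]
    if n.startswith("valve"): print(n,"coil",np.round(np.mean(Q[Q[:,2]>.05],0),3)); Q=Q[Q[:,2]<.04]
    r=cv2.minAreaRect((Q[:,:2]*1000).astype(np.float32)); print(n,len(Q),np.round(r[0],1),np.round(r[1],1),round(r[2],1),np.round(np.percentile(Q[:,2],[5,50,98]),3))
big=lambda x:cv2.resize(x,None,fx=4,fy=4,interpolation=cv2.INTER_CUBIC)
cv2.imwrite("pics/c0.png",big(im[140:290,115:315]))
E
```

```text
tray 2508 [488.6 317. ] [114.2 276. ] 84.2 depth z pct [0.003 0.007 0.031] med [0.438 0.319 0.007]
cupL 530 [450.7 134.8] [66.3 68.2] 43.9 depth z pct [0.002 0.008 0.058] med [0.449 0.142 0.008]
cupS 159 [554.6 -73.4] [32.6 35.2] 88.2 depth z pct [0.004 0.075 0.119] med [ 0.558 -0.079  0.075]
ball 81 [648.7  14. ] [22.5 25.2] 88.6 depth z pct [0.078 0.144 0.148] med [0.647 0.015 0.144]
dock 1582 [ 466.2 -310.2] [317.1 150.3] 3.6 depth z pct [0.002 0.014 0.017] med [ 0.464 -0.301  0.014]
valve1 93 [546.9  83.1] [26.7 27.7] 35.3 depth z pct [0.024 0.063 0.066] med [0.546 0.082 0.063]
valve2 97 [ 434.1 -142.6] [26.3 26.2] 88.3 depth z pct [0.025 0.062 0.066] med [ 0.434 -0.142  0.062]
valve1 coil [0.547 0.087 0.063]
valve1 218 [546.6  87.2] [36.  63.8] 80.9 [0.02  0.024 0.036]
valve2 coil [ 0.432 -0.143  0.063]
valve2 218 [ 431.6 -144. ] [65.1 36.1] 47.7 [0.02  0.023 0.036]
ctrl 1441 [680.2  16.3] [ 86.1 170.7] 1.0 [0.047 0.05  0.054]
bottle 398 [ 763.8 -175.1] [51.2 45.8] 43.0 [0.027 0.082 0.122]
bin 695 [ 736.9 -303.8] [102.4 123.8] 9.2 [0.015 0.041 0.053]
cupS 130 [555.7 -74.2] [34.3 34.9] 43.2 [0.03  0.113 0.12 ]
cupL 234 [471.6 129. ] [ 66.2 114.9] 69.9 [0.017 0.053 0.06 ]
```

View pics/c0.png

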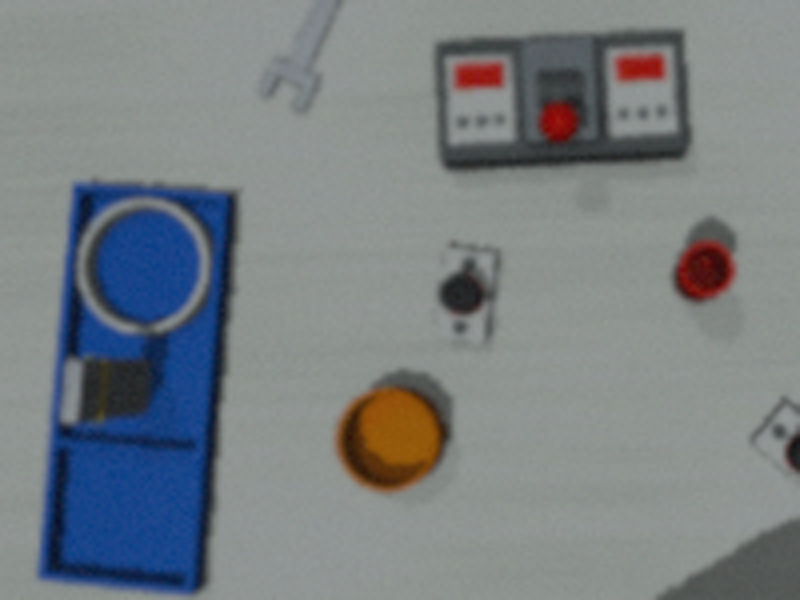

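```bash
python3 - <<'E'
from h import *
yaw=np.radians(-89)
hand.gripper_to(0.0)
manip.goto([.60,.0145,.22],down(yaw))
manip.move_l([.60,.0145,.12],speed=.2)
print(manip.move_l([.699,.0155,.12],speed=.08,f_stop=15), get_obs()["tcp_pos"],get_obs()["ft_force"])
manip.move_l([.62,.0145,.13],speed=.2)
manip.move_l([.60,.0145,.25],speed=.25)
hand.gripper_to(.085)
manip.goto([.47,.31,.36],down(np.radians(-96)))
for n in("top","wrist"):
    c=viewer.get_calibration(n); im,d=viewer.capture(n); np.savez(f"pics/{n}1.npz",im=im,d=d,c=c); cv2.imwrite(f"pics/{n}1.png",im)
print(c["R"].T@-c["t"],c["R"][2],c["fovy"],get_obs()["clock"])
a=np.load("pics/top1.npz")["im"][130:200,210:300]
cv2.imwrite("pics/mix1.png",np.hstack([im,cv2.copyMakeBorder(cv2.resize(a,(270,210)),0,174,0,0,cv2.BORDER_CONSTANT)]))
E
```

```text
True [0.63171532 0.01481978 0.12257609] [-2.68511514  0.60549689  5.46481827]
[0.54359856 0.30121474 0.52302229] [-0.28437031  0.03016686 -0.95823979] 66.57886839152309 7.9583
```

View pics/mix1.png

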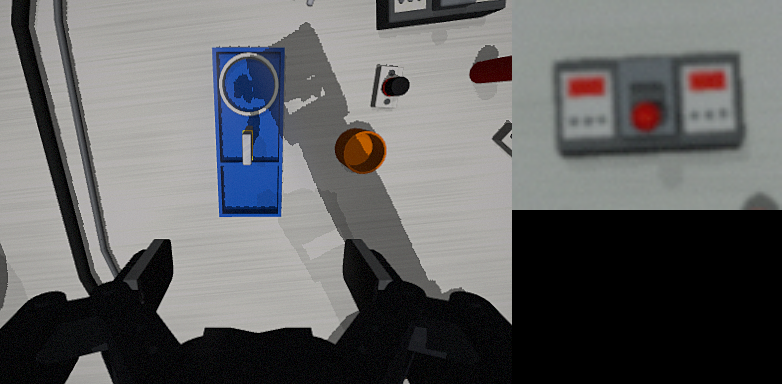

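The lever has not moved (ball still at the near side), because the push stopped on the first contact spike. The wrist view shows the tray clearly (well (248,84), handle top (246,148)). I'll push again more slowly with a higher stop, and compute the tray pose from this picture.

```bash
python3 - <<'E'
from h import *
D=np.load("pics/wrist1.npz",allow_pickle=True); im,d,c=D["im"],D["d"],D["c"].item(); H=hsv(im)
h,s,v=[H[...,i].astype(int) for i in range(3)]
m=biggest((h>100)&(h<125)&(s>150))
P,uv=cloud(c,d,m); k=np.abs(P[:,2]-.03)<.006; 
for Q in (P[k],onplane(c,uv,.03)):
    r=cv2.minAreaRect((Q[:,:2]*1000).astype(np.float32)); print("tray",np.round(r[0],1),np.round(r[1],1),round(r[2],1))
u,w=np.meshgrid(range(512),range(384)); reg=(u>210)&(u<290)&(w>40)&(w<220)
m=biggest(reg&(s<60)&(v>150)&(w<120)); q=onplane(c,np.argwhere(m)[:,::-1],.030); 
print("well",cv2.minEnclosingCircle((q[:,:2]*1000).astype(np.float32)))
P,uv=cloud(c,d,reg); q=P[P[:,2]>.14]; r=cv2.minAreaRect((q[:,:2]*1000).astype(np.float32)); print("handle",r,q[:,2].max())
hand.gripper_to(0.0)
manip.goto([.60,.0145,.22],down(np.radians(-89)))
manip.move_l([.60,.0145,.125],speed=.2)
print(manip.move_l([.697,.0155,.125],speed=.04,f_stop=40), get_obs()["tcp_pos"],get_obs()["ft_force"])
manip.move_l([.62,.0145,.13],speed=.15)
manip.move_l([.58,.0145,.25],speed=.25)
c=viewer.get_calibration("top"); im,d=viewer.capture("top"); np.savez("pics/top2.npz",im=im,d=d)
H=hsv(im); m=((H[...,0]<8)|(H[...,0]>170))&(H[...,1]>120)&(u>247)&(u<264)&(w>145)&(w<180)
P,uv=cloud(c,d,biggest(m)); print("ball",np.median(P,0),m.sum(),get_obs()["clock"])
cv2.imwrite("pics/top2.png",cv2.resize(im[120:290,110:350],None,fx=3,fy=3))
E
```

```text
tray [487.1 321.7] [111.8 279.2] 84.1
tray [487.4 321.6] [111.6 278. ] 84.1
well ((578.2088623046875, 320.8737487792969), 78.91073608398438)
handle ((488.3245849609375, 321.1654357910156), (11.769025802612305, 39.36355972290039), 83.0575180053711) 0.15239546554140554
False [0.69947638 0.01576614 0.12753168] [0.94275001 1.49681348 5.24850984]Traceback (most recent call last):
  File "<stdin>", line 20, in <module>
  File "h.py", line 15, in biggest
    n,l,s,_=cv2.connectedComponentsWithStats(m.astype(np.uint8)); return l==1+np.argmax(s[1:,4])
                                                                              ~~~~~~~~~^^^^^^^^^
    return _wrapfunc(a, 'argmax', axis=axis, out=out, **kwds)
    return bound(*args, **kwds)
ValueError: attempt to get argmax of an empty sequence
```

```bash
cat >> h.py <<'E'
def look(pos,name,cam="wrist"):
    if pos is not None: manip.goto(pos,down(np.radians(-90)))
    c=viewer.get_calibration(cam); im,d=viewer.capture(cam); cv2.imwrite(f"pics/{name}.png",im); np.savez(f"pics/{name}.npz",im=im,d=d,c=c); return im,d,c
def load(name):
    D=np.load(f"pics/{name}.npz",allow_pickle=True); return D["im"],D["d"],D["c"].item()
def find(im,d,c):
    """Loose things from colour+depth, world mm: cups (rim circle), valves (coil centre, base yaw)."""
    H=hsv(im); h,s,v=[H[...,i].astype(int) for i in range(3)]; out={}
    P=np.full(im.shape[:2]+(3,),np.nan); P[d>0]=cloud(c,d)[0]; z=P[...,2]
    tbl=(P[...,0]>.36)&(P[...,0]<.8)&(P[...,1]>-.24)&(P[...,1]<.24)&(z<.16)
    f=lambda q:(q[:,:2]*1000).astype(np.float32)
    for n,m,zt in (("L",(h>5)&(h<25)&(s>120),.058),("S",((h<8)|(h>170))&(s>120),.118),("ball",((h<8)|(h>170))&(s>120),None)):
        q=P[m&tbl&((np.abs(z-zt)<.007) if zt else (z>.129)&(P[...,0]>.62))]
        if len(q)>15: (x,y),r=cv2.minEnclosingCircle(f(q)); out[n]=(round(x,1),round(y,1),round(r,1))
    low=(tbl&(z>.016)&(z<.03)&(s<90)&(v>90)&(P[...,0]<.63)).astype(np.uint8)
    low=cv2.morphologyEx(low,cv2.MORPH_CLOSE,np.ones((5,5))); n,l,st,_=cv2.connectedComponentsWithStats(low)
    k=0
    for i in range(1,n):
        if st[i,4]<60: continue
        q=P[(l==i)&(z>.016)&(z<.03)]; ctr=np.median(q,0)
        near=np.hypot(P[...,0]-ctr[0],P[...,1]-ctr[1])<.045
        q=P[near&(z>.016)&(z<.030)]; co=P[near&(z>.058)&(z<.07)]
        r=cv2.minAreaRect(f(q)); w,hh=r[1]; a=r[2] if w>hh else r[2]-90
        cc=cv2.minEnclosingCircle(f(co)) if len(co)>9 else None
        out[f"V{k}"]=(np.round(r[0],1),np.round(r[1],1),round(a,1),"coil",cc and np.round([*cc[0],cc[1]],1)); k+=1
    return out
E
python3 - <<'E'
from h import *
print(find(*look([.47,.02,.40],"w3"))); print(get_obs()["clock"],get_obs()["tcp_pos"])
E
```

```text
{'L': (441.5, 19.4, 152.6), 'S': (554.8, -74.8, 17.6), 'ball': (667.2, 15.8, 7.5), 'V0': (array([546.,  87.]), array([36.2, 64. ]), -9.2, 'coil', array([545.9,  86.9,  13.9])), 'V1': (array([ 432.2, -142.7]), array([62.7, 35.8]), 48.2, 'coil', array([ 431.3, -143.2,   14.3]))}
15.4417 [0.47004891 0.01994651 0.39678172]
```

View pics/w3.png

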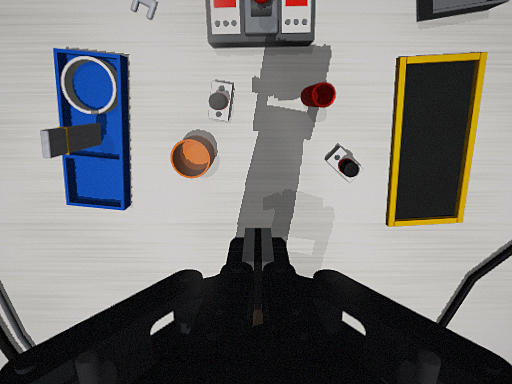

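The lever ball is cut off at the top edge (262,2), so I need to check it with the top camera. The orange cup is at (192,157) and the valves at (219,100) and (347,163). The red cup is at (319,95) and nothing has been knocked. My orange mask also picked up the dock's yellow, so I'll narrow the hue.

```bash
sed -i 's/("L",(h>5)&(h<25)/("L",(h>5)\&(h<18)/' h.py; python3 - <<'E'
from h import *
print(find(*load("w3")))
im,d,c=look(None,"t3","top"); 
P,uv=cloud(c,d); k=(uv[:,0]>240)&(uv[:,0]<272)&(uv[:,1]>135)&(uv[:,1]<185)&(P[:,2]>.09)&(P[:,2]<.17); Q=P[k]; print(len(Q),np.round(np.median(Q,0),3),np.round(Q.min(0),3),np.round(Q.max(0),3))
cv2.imwrite("pics/t3c.png",cv2.resize(im[120:270,180:320],None,fx=3,fy=3))
E
```

```text
{'L': (441.5, 19.4, 152.6), 'S': (554.8, -74.8, 17.6), 'ball': (667.2, 15.8, 7.5), 'V0': (array([546.,  87.]), array([36.2, 64. ]), -9.2, 'coil', array([545.9,  86.9,  13.9])), 'V1': (array([ 432.2, -142.7]), array([62.7, 35.8]), 48.2, 'coil', array([ 431.3, -143.2,   14.3]))}
85 [0.676 0.016 0.151] [0.666 0.004 0.142] [0.69  0.029 0.157]
```

View pics/t3c.png

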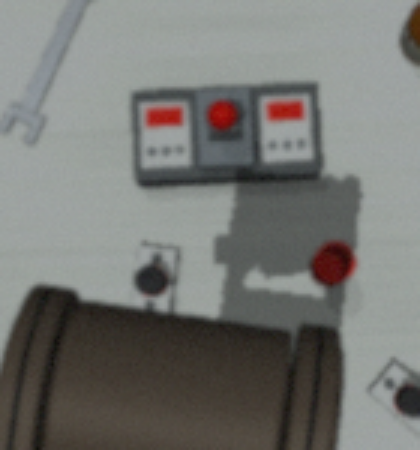

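The ball now stands about mid-travel (x≈0.676), so the lever went only halfway. I'll push again lower and slowly, dwell, retreat straight, and film it with the scene camera.

```bash
python3 - <<'E'
from h import *
manip.goto([.60,.0150,.22],down(np.radians(-89)))
manip.move_l([.60,.0150,.115],speed=.2)
A=[]
for x in (.645,.67,.70):
    s=manip.move_l([x,.0158,.115],speed=.05,f_stop=40); manip.hold(.1); o=get_obs(); print(s,o["tcp_pos"],o["ft_force"],o["gripper_width"])
    A.append(look(None,"s4","scene")[0][150:300,190:340])
manip.move_l([.60,.0150,.115],speed=.06)
A.append(look(None,"s4","scene")[0][150:300,190:340])
manip.move_l([.56,.0150,.25],speed=.25)
manip.goto([.47,.02,.40],down(np.radians(-90)))
im,d,c=look(None,"t4","top")
P,uv=cloud(c,d); k=(uv[:,0]>240)&(uv[:,0]<272)&(uv[:,1]>135)&(uv[:,1]<185)&(P[:,2]>.09)&(P[:,2]<.17); Q=P[k]; print(len(Q),np.round(np.median(Q,0),3))
cv2.imwrite("pics/s4c.png",cv2.resize(np.vstack([np.hstack(A[:2]),np.hstack(A[2:])]),(600,600))); print(get_obs()["clock"])
E
```

```text
False [0.64471474 0.01582303 0.11497864] [-0.31105586  0.22240436 -0.9330155 ] -0.00019722842956158173
False [0.66991535 0.01576878 0.11481736] [0.55697046 0.12441287 0.44771504] -0.0002773772088269968
False [0.68991107 0.01594815 0.11416652] [-29.51254197  -1.23949033  14.50862047] 0.0003166438220821548
119 [0.707 0.016 0.14 ]
23.325
```

View pics/s4c.png

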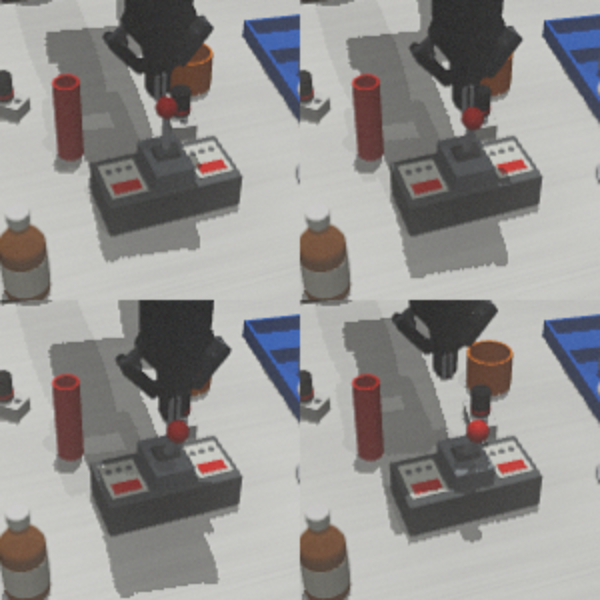

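In the last frame the lever leans fully away (ball at (478,430)), and about 30 N met the hard stop, so the feeder is stopped. Next is the large cup.

```bash
sed -i 's/        q=P\[m&tbl&((np/        m=m\&tbl\&(d>0); m=biggest(m) if n=="L" and m.any() else m\n        q=P[m\&((np/' h.py; python3 - <<'E'
from h import *
im,d,c=look(None,"w5"); print(find(im,d,c))
E
```

```text
{'L': (449.4, 138.3, 34.7), 'S': (554.3, -74.5, 17.8), 'V0': (array([546. ,  87.1]), array([36.3, 63.9]), -8.9, 'coil', array([545.9,  86.9,  13.8])), 'V1': (array([ 432.6, -142.1]), array([61.7, 35.8]), 47.3, 'coil', array([ 431.4, -143.7,   14.3]))}
```

```bash
cat >> h.py <<'E'
T=np.array([.4875,.3214]); TY=np.radians(-5.9)
def tray(x,y): 
    c,s=np.cos(TY),np.sin(TY); return T+[c*x-s*y,s*x+c*y]
def pick(xy,yaw,z,force,up,opening=.085,zap=.20):
    hand.gripper_to(opening)
    manip.goto([*xy,zap],down(yaw)); manip.move_l([*xy,z],speed=.15)
    hand.gripper_to(0,grasp_force=force); w=get_obs()["gripper_width"]
    manip.move_l([*xy,z+up],speed=.15); print("picked w",w,get_obs()["gripper_width"],get_obs()["clock"])
def place(xy,yaw,zhi,z,opening,zout):
    manip.goto([*xy,zhi],down(yaw)); manip.move_l([*xy,z+.02],speed=.15)
    hit=manip.move_l([*xy,z],speed=.04,f_stop=8); print("hit",hit,get_obs()["tcp_pos"],"w",get_obs()["gripper_width"])
    hand.gripper_to(opening); manip.move_l([*xy,zout],speed=.2)
E
python3 - <<'E'
from h import *
y=np.radians(-95.9)
pick([.4494,.1383],y,.022,25,.12)
place(tray(85,0),y,.16,.0285,.085,.22)
im,d,c=look([.47,.02,.40],"w6"); print(find(im,d,c),get_obs()["clock"])
E
```

```text
picked w 0.06802897984231236 0.06799695509467613 27.6833Traceback (most recent call last):
  File "<stdin>", line 4, in <module>
  File "h.py", line 58, in place
    manip.goto([*xy,zhi],down(yaw)); manip.move_l([*xy,z+.02],speed=.15)
    ~~~~~~~~~~^^^^^^^^^^^^^^^^^^^^^
rig.MotionError: the arm cannot take that pose within its joint ranges
```

```bash
python3 - <<'E'
from h import *
print(get_obs()["q"],get_obs()["tcp_pos"])
for nm,p in (("well",tray(85,0)),("bay",tray(-90,22)),("dock",(.466,-.31)),("hand",T)):
  for z in (.03,.16,.2,.25):
    print(nm,z,[(a,np.round(q,2).tolist() if (q:=solve_ik([*p,z],down(np.radians(a)))) is not None else None) for a in (-96,84,-6,174)])
E
```

```text
[ 8.22969588e-02 -1.05339608e-01  2.13002936e+00  4.39934024e-05
  1.11909347e+00  1.75602904e+00] [0.44848187 0.13824564 0.14080792]
well 0.03 [(-96, None), (84, None), (-6, None), (174, None)]
well 0.16 [(-96, None), (84, None), (-6, None), (174, None)]
well 0.2 [(-96, None), (84, None), (-6, None), (174, None)]
well 0.25 [(-96, None), (84, None), (-6, None), (174, None)]
bay 0.03 [(-96, None), (84, None), (-6, None), (174, None)]
bay 0.16 [(-96, None), (84, None), (-6, None), (174, None)]
bay 0.2 [(-96, None), (84, None), (-6, None), (174, None)]
bay 0.25 [(-96, None), (84, None), (-6, None), (174, None)]
dock 0.03 [(-96, [-0.77, 0.26, 1.98, -0.0, 0.91, 0.91]), (84, [-0.77, 0.26, 1.98, -0.0, 0.91, -2.23]), (-6, [-0.77, 0.26, 1.98, -0.0, 0.91, -0.66]), (174, [-0.77, 0.26, 1.98, -0.0, 0.91, 2.48])]
dock 0.16 [(-96, [-0.77, 0.08, 1.91, -0.0, 1.15, 0.91]), (84, [-0.77, 0.08, 1.91, -0.0, 1.15, -2.23]), (-6, [-0.77, 0.08, 1.91, -0.0, 1.15, -0.66]), (174, [-0.77, 0.08, 1.91, -0.0, 1.15, 2.48])]
dock 0.2 [(-96, [-0.77, 0.04, 1.87, -0.0, 1.23, 0.91]), (84, [-0.77, 0.04, 1.87, -0.0, 1.23, -
[... 345 characters left out ...]
 (84, [0.41, 0.3, 1.92, -0.0, 0.92, -1.06]), (-6, [0.41, 0.3, 1.92, -0.0, 0.92, 0.51]), (174, [0.41, 0.3, 1.92, -0.0, 0.92, -2.63])]
hand 0.16 [(-96, [0.41, 0.13, 1.85, -0.0, 1.16, 2.08]), (84, [0.41, 0.13, 1.85, -0.0, 1.16, -1.06]), (-6, [0.41, 0.13, 1.85, -0.0, 1.16, 0.51]), (174, [0.41, 0.13, 1.85, -0.0, 1.16, -2.63])]
hand 0.2 [(-96, [0.41, 0.1, 1.82, -0.0, 1.23, 2.08]), (84, [0.41, 0.1, 1.82, -0.0, 1.23, -1.06]), (-6, [0.41, 0.1, 1.82, -0.0, 1.23, 0.51]), (174, [0.41, 0.1, 1.82, -0.0, 1.23, -2.63])]
hand 0.25 [(-96, [0.41, 0.06, 1.76, -0.0, 1.32, 2.08]), (84, [0.41, 0.06, 1.76, -0.0, 1.32, -1.06]), (-6, [0.41, 0.06, 1.76, -0.0, 1.32, 0.51]), (174, [0.41, 0.06, 1.76, -0.0, 1.32, -2.63])]
```

My `tray()` mixed millimetres with metres. I'll fix that and place the cup.

```bash
sed -i 's/    c,s=np.cos(TY),np.sin(TY); return/    x,y=x\/1000,y\/1000; c,s=np.cos(TY),np.sin(TY); return/' h.py; python3 - <<'E'
from h import *
y=np.radians(-95.9)
place(tray(85,0),y,.16,.0285,.085,.22)
im,d,c=look([.47,.02,.40],"w6"); print(find(im,d,c),get_obs()["clock"])
E
```

```text
hit True [0.57172116 0.31265041 0.02971   ] w 0.06834238515089433
{'S': (554.8, -75.0, 17.7), 'V0': (array([546.,  87.]), array([36. , 64.1]), -8.8, 'coil', array([546.2,  86.9,  13.7])), 'V1': (array([ 432.2, -142.5]), array([62.9, 36. ]), 47.3, 'coil', array([ 431.2, -143. ,   14.1]))} 32.7417
```

View pics/w6.png

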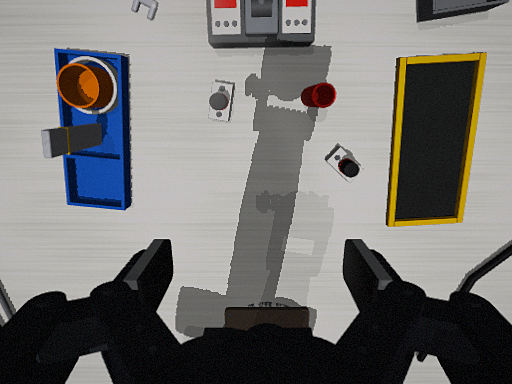

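The large cup stands in the well (rim at (85,86), seen obliquely). Next is the small cup.

```bash
python3 - <<'E'
from h import *
y=np.radians(-95.9)
im,d,c=load("w6"); P,uv=cloud(c,d); k=(uv[:,1]<115)&(uv[:,0]<130)&(P[:,2]>.056)&(P[:,2]<.07)&(P[:,0]>.53)
print("L in tray",cv2.minEnclosingCircle((P[k][:,:2]*1000).astype(np.float32)),tray(85,0))
pick([.5545,-.0747],y,.070,25,.17,opening=.07,zap=.25)
place(tray(85,0),y,.24,.083,.06,.25)
im,d,c=look([.47,.02,.40],"w7"); print(find(im,d,c),get_obs()["clock"])
P,uv=cloud(c,d); k=(uv[:,1]<115)&(uv[:,0]<130)&(P[:,2]>.1)&(P[:,0]>.53)
print("S top z",np.round(np.percentile(P[k][:,2],[5,50,95]),3),cv2.minEnclosingCircle((P[k][:,:2]*1000).astype(np.float32)))
E
```

```text
L in tray ((570.3699340820312, 312.29669189453125), 35.64337158203125) [0.57204974 0.31266263]
picked w 0.035854364685371704 0.03625648024903289 36.8833
hit True [0.57163389 0.31248882 0.08293955] w 0.03612979308499088
{'V0': (array([546. ,  87.1]), array([36.2, 64.1]), -9.2, 'coil', array([546.1,  87. ,  13.6])), 'V1': (array([ 432.3, -142.6]), array([62.9, 36.1]), 47.8, 'coil', array([ 431.7, -143.1,   13.7]))} 42.6083
S top z [0.102 0.121 0.131] ((571.2750854492188, 311.38372802734375), 19.030406951904297)
```

View pics/w7.png

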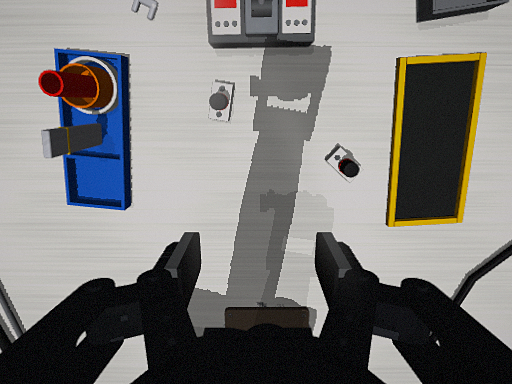

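The small cup is nested upright (top at z = 0.131). Next are the valves.

```bash
python3 - <<'E'
from h import *
pick([.546,.087],np.radians(-9.1),.030,30,.14,opening=.055)
place(tray(-90,23),TY,.17,.036,.05,.22)
im,d,c=look([.47,.02,.40],"w8"); print(find(im,d,c),get_obs()["clock"])
E
```

```text
picked w 0.02628174914265825 0.02667998540765243 46.7167
hit True [0.39928421 0.35349614 0.03650479] w 0.02613864540177563
{'V0': (array([ 432.1, -142.8]), array([62.8, 35.9]), 48.1, 'coil', array([ 431.9, -143.4,   14. ]))} 52.1833
```

View pics/w8.png

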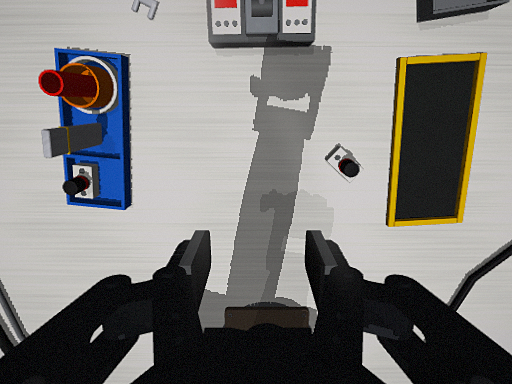

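The first valve stands in the bay at (80,182). Now the second.

```bash
python3 - <<'E'
from h import *
pick([.4319,-.1432],np.radians(47.8),.030,30,.14,opening=.055)
place(tray(-90,-23),TY,.17,.036,.05,.24)
im,d,c=look([.42,.30,.40],"w9"); print(get_obs()["clock"])
P,uv=cloud(c,d); Q=P[(np.hypot(*(P[:,:2]-T).T)<.17)]
X=Q.copy(); r=Q[:,:2]-T; X[:,0]=r@[np.cos(TY),np.sin(TY)]*1000; X[:,1]=r@[-np.sin(TY),np.cos(TY)]*1000
f=lambda k:[np.round(v,1).tolist() if not np.isscalar(v) else round(v,1) for v in cv2.minEnclosingCircle(X[k][:,:2].astype(np.float32))]
v=(X[:,0]<-50)&(X[:,2]>.062)&(X[:,2]<.08)
print("coils tray xy",f(v&(X[:,1]>0)),f(v&(X[:,1]<0)),np.percentile(X[v][:,2],[50,95]))
h=(np.abs(X[:,0])<30)&(X[:,2]>.142); print("handle",cv2.minAreaRect(X[h][:,:2].astype(np.float32)))
# dock from w8 (cloud) : rim points
im,d,c=load("w8"); H=hsv(im); m=biggest((H[...,0]>18)&(H[...,0]<35)&(H[...,1]>150)); P,uv=cloud(c,d,m)
for Q in (P[(P[:,2]>.011)&(P[:,2]<.02)],onplane(c,uv,.015)):
    print("dock",cv2.minAreaRect((Q[:,:2]*1000).astype(np.float32)))
E
```

```text
picked w 0.02631868026206165 0.026015000496157487 57.4917
hit True [0.3952212  0.30785215 0.03689723] w 0.02655406631733347
63.45
coils tray xy [[-90.6, 22.4], 13.7] [[-90.1, -20.9], 13.6] [0.06995476 0.07149232]
handle ((0.6050472259521484, 0.2421112060546875), (39.94972229003906, 12.058588981628418), 0.0049977959133684635)
dock ((465.54754638671875, -310.1436767578125), (319.2815246582031, 154.32533264160156), 3.671416759490967)
dock ((465.56829833984375, -307.6881103515625), (318.3037414550781, 156.4938507080078), 3.454620361328125)
```

View pics/w9.png

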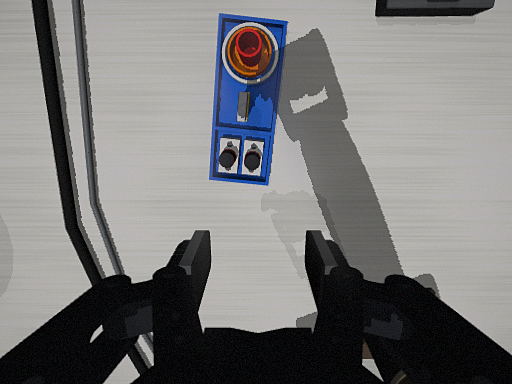

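All four parts are loaded: cups nested at (249,48) and valves upright at (229,157) and (254,158). I'll take one near look at the dock, then lift.

```bash
python3 - <<'E'
from h import *
im,d,c=look([.40,-.30,.36],"w10"); H=hsv(im); m=biggest((H[...,0]>18)&(H[...,0]<35)&(H[...,1]>120)); P,uv=cloud(c,d,m)
for Q in (P[(P[:,2]>.011)&(P[:,2]<.02)],onplane(c,uv,.015)):
    print("rim",cv2.minAreaRect((Q[:,:2]*1000).astype(np.float32)))
# inner hole of the rim at rim-top height
ct,hi=cv2.findContours(m.astype(np.uint8),cv2.RETR_CCOMP,cv2.CHAIN_APPROX_NONE)
k=max([i for i in range(len(ct)) if hi[0][i][3]>=0],key=lambda i:cv2.contourArea(ct[i]))
print("hole",cv2.minAreaRect((onplane(c,ct[k].reshape(-1,2),.013)[:,:2]*1000).astype(np.float32)))
P,uv=cloud(c,d,np.ones(d.shape,bool)); 
E
```

```text
rim ((464.88629150390625, -311.31268310546875), (319.6909484863281, 151.61061096191406), 3.5943868160247803)
rim ((465.0677490234375, -311.21875), (318.2261962890625, 151.1572723388672), 3.574695348739624)
hole ((613.8060302734375, -237.73011779785156), (3.1031930446624756, 8.285382270812988), 87.99603271484375)
```

View pics/w10.png

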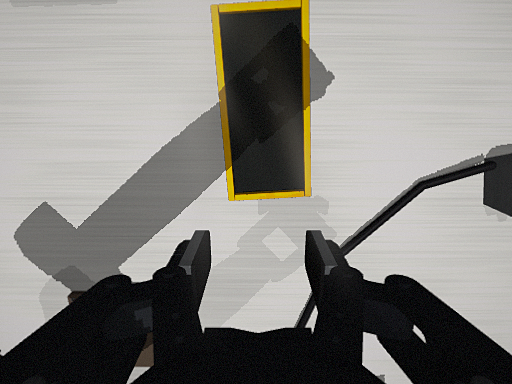

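Dock centre is (0.465, −0.311), yaw 3.6°, and it is clear. I'll grip the handle, lift a little and check for level.

```bash
cat >> h.py <<'E'
def tilt():
    o=[]
    for cam in("scene","top"):
        im,d,c=look(None,"lift_"+cam,cam); H=hsv(im); m=(H[...,0]>100)&(H[...,0]<125)&(H[...,1]>150)
        if m.sum()<200: continue
        P,_=cloud(c,d,biggest(m)); X=P-P.mean(0); zr=P[:,2]
        # rim-top points: per x-slice upper percentile
        xs=np.linspace(P[:,0].min()+.01,P[:,0].max()-.01,7); 
        zt=[np.percentile(zr[np.abs(P[:,0]-x)<.012],92) for x in xs]; o.append((cam,np.round(xs,3).tolist(),np.round(zt,3).tolist()))
    return o
E
python3 - <<'E'
from h import *
hand.gripper_to(.06)
manip.goto([.4881,.3214,.24],down(np.radians(-95.9)))
manip.move_l([.4881,.3214,.108],speed=.12)
hand.gripper_to(0,grasp_force=110); o=get_obs(); print(o["gripper_width"],o["wrist_torque"],o["ft_force"])
print(tilt())
manip.move_l([.4881,.3214,.118],speed=.02); o=get_obs(); print(o["wrist_torque"],o["ft_force"])
manip.move_l([.4881,.3214,.158],speed=.06); manip.hold(.2); o=get_obs(); print(o["wrist_torque"],o["ft_force"],o["tcp_pos"],o["clock"])
print(tilt())
s=cv2.imread("pics/lift_scene.png")[130:230,290:400]; cv2.imwrite("pics/l11.png",cv2.resize(s,(550,500)))
E
```

```text
0.009681714272398468 [-0.23401594  0.19370341  0.01988878] [-1.52217057 -1.78835335  4.7056069 ]
[('scene', [0.46, 0.461, 0.462, 0.463, 0.464, 0.464, 0.465], [0.008, 0.008, 0.008, 0.008, 0.008, 0.008, 0.008]), ('top', [0.357, 0.4, 0.443, 0.487, 0.53, 0.573, 0.616], [0.03, 0.031, 0.031, 0.029, 0.03, 0.032, 0.032])]
[ 0.00714092 -0.03717832 -0.00965589] [ 0.20531211 -0.1849613  -6.21467382]
[-0.01802727 -0.09144201  0.01476644] [ 0.84922258 -0.17260621 -7.10960192] [0.48771275 0.32119915 0.15725926] 71.7333
[('scene', [0.458, 0.459, 0.461, 0.462, 0.463, 0.464, 0.465], [0.055, 0.055, 0.055, 0.055, 0.055, 0.055, 0.056]), ('top', [0.356, 0.4, 0.443, 0.487, 0.531, 0.574, 0.618], [0.079, 0.08, 0.079, 0.077, 0.078, 0.08, 0.079])]
```

View pics/l11.png

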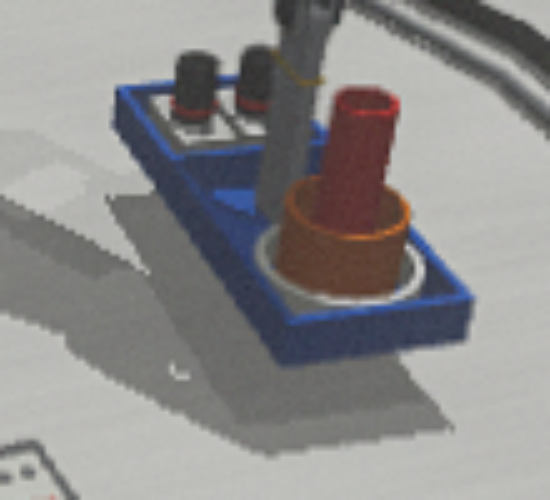

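The lifted tray is level (rim 0.077–0.080 m along its whole length) with everything in place. I'll carry it to the dock.

```bash
python3 - <<'E'
from h import *
yd=np.radians(3.6-90)
manip.move_l([.4881,.3214,.185],speed=.06)
manip.move_l([.49,.0,.185],speed=.12,rot=down(np.radians(-91)))
manip.move_l([.465,-.311,.185],speed=.12,rot=down(yd)); manip.hold(.3)
manip.move_l([.465,-.311,.14],speed=.06)
im,d,c=look(None,"d12","scene"); cv2.imwrite("pics/d12c.png",cv2.resize(im[150:290,80:220],(560,560)))
print(tilt(),get_obs()["tcp_pos"],get_obs()["clock"])
E
```

```text
[('scene', [0.338, 0.381, 0.425, 0.468, 0.511, 0.554, 0.597], [0.062, 0.062, 0.063, 0.063, 0.064, 0.065, 0.064]), ('top', [0.336, 0.38, 0.424, 0.467, 0.511, 0.555, 0.599], [0.063, 0.063, 0.063, 0.062, 0.062, 0.064, 0.064])] [ 0.4653739  -0.31134639  0.14076104] 79.3583
```

View pics/d12c.png

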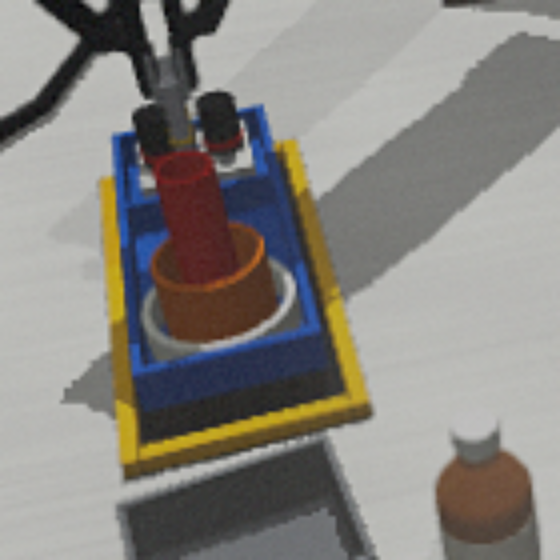

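The tray hovers level over the dock. I'll compare the tray and rim rectangles before lowering.

```bash
python3 - <<'E'
from h import *
im,d,c=load("lift_top"); H=hsv(im); m=biggest((H[...,0]>100)&(H[...,0]<125)&(H[...,1]>150)); P,uv=cloud(c,d,m)
print("tray",cv2.minAreaRect((P[np.abs(P[:,2]-.063)<.006][:,:2]*1000).astype(np.float32)))
m=(H[...,0]>18)&(H[...,0]<35)&(H[...,1]>120); P,uv=cloud(c,d,m); Q=P[(P[:,2]>.008)&(P[:,2]<.022)&(P[:,1]<-.2)]
print("dock",cv2.minAreaRect((Q[:,:2]*1000).astype(np.float32)))
im,d,c=load("w10"); print(find(im,d,c).keys())
E
```

```text
tray ((467.79034423828125, -308.92913818359375), (277.74578857421875, 111.26469421386719), 3.399035692214966)
dock ((466.0909118652344, -309.85760498046875), (319.3478698730469, 149.47264099121094), 3.1039540767669678)
dict_keys([])
```

```bash
python3 - <<'E'
from h import *
x,y=.4638,-.3117
manip.move_l([x,y,.122],speed=.05)
print(manip.move_l([x,y,.109],speed=.012,f_stop=5),get_obs()["tcp_pos"],get_obs()["ft_force"])
hand.gripper_to(.05)
manip.move_l([x,y,.26],speed=.1)
manip.goto([.47,.05,.40],down(np.radians(-90)))
im,d,c=look(None,"e13","top"); H=hsv(im); m=biggest((H[...,0]>100)&(H[...,0]<125)&(H[...,1]>150)); P,uv=cloud(c,d,m)
print("tray",cv2.minAreaRect((P[np.abs(P[:,2]-.033)<.006][:,:2]*1000).astype(np.float32)),np.percentile(P[:,2],[5,50,95]))
P,uv=cloud(c,d); k=(uv[:,0]>240)&(uv[:,0]<272)&(uv[:,1]>135)&(uv[:,1]<185)&(P[:,2]>.09)&(P[:,2]<.17); print("ball",np.median(P[k],0))
im2=look(None,"e13s","scene")[0]; print(get_obs()["clock"])
a=cv2.resize(im2[140:300,80:330],(750,480)); cv2.imwrite("pics/e13c.png",a)
E
```

```text
True [ 0.46373469 -0.31160905  0.11169041] [-0.54894721 -0.36915988  5.88656127]
tray ((464.8321228027344, -310.49212646484375), (280.44384765625, 113.36661529541016), 3.487689733505249) [0.00547436 0.01178676 0.03428208]
ball [0.70744282 0.01588011 0.14038142]
84.3667
```

View pics/e13c.png

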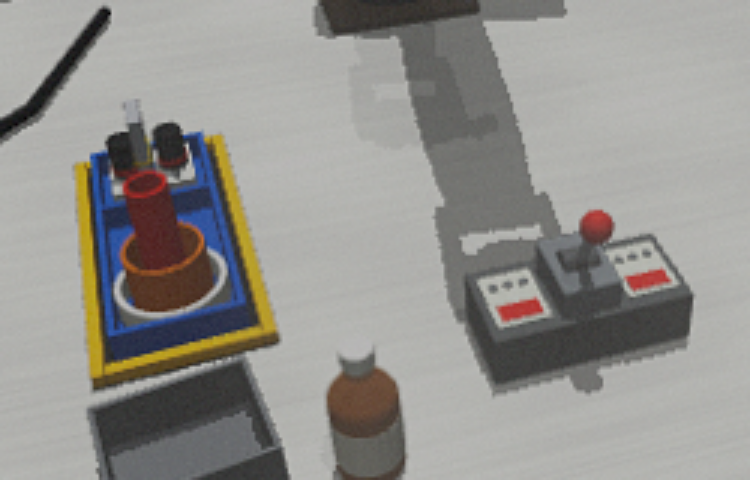

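The tray sits flat inside the rim. I'll check the lever angle with the same measure on the first picture, then hand in.

```bash
python3 - <<'E'
from h import *
c=viewer.get_calibration("top")
for n in ("top0","e13"):
    D=np.load(f"pics/{n}.npz",allow_pickle=True); P,uv=cloud(c,D["d"]); k=(uv[:,0]>240)&(uv[:,0]<272)&(uv[:,1]>135)&(uv[:,1]<185)&(P[:,2]>.11)&(P[:,2]<.17); Q=P[k]
    A=np.c_[2*Q,np.ones(len(Q))]; s=np.linalg.lstsq(A,(Q**2).sum(1),rcond=None)[0]
    print(n,len(Q),np.median(Q,0).round(4),Q.min(0).round(3),Q.max(0).round(3),s[:3].round(4),np.sqrt(s[3]+s[:3]@s[:3]).round(4))
E
```

```text
top0 85 [0.6478 0.0151 0.1436] [0.636 0.003 0.133] [0.661 0.027 0.152] [0.6489 0.0153 0.1362] 0.012
e13 99 [0.7098 0.016  0.1418] [0.696 0.006 0.111] [0.724 0.029 0.149] [0.7132 0.0169 0.1275] 0.0178
```

```bash
python3 -c "
from h import *
print(order.finish_job())"
```

```text
the job is handed in; nothing more can be done
None
```

I handed the job in with the feeder lever at about 0.93 rad by camera estimate, both cups nested and both valves upright in the tray (there was no medium cup), and the tray flat in the dock about 1 mm off centre; no verdict was shown.

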